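Snuff the spent charcoal

TASK

The spent charcoal is in the ash scoop: take the scoop by its wooden handle, tip all three lumps into the open snuffer pot without touching them with the gripper, and lay the empty scoop down flat on the counter again. Then shut the pot's hinged lid fully and, once it is shut, turn the lock ring on it by its ear, clockwise as seen from above, as far as it goes, so that the ear stands over the locked mark at the pot's front. Leave the steel cup, the toothpick glass and the tape roll standing where they are.

Things in the scene. Friction and masses are not known exactly. Their poses are not given: they have to be found in the camera images.
- snuffer_pot: round steel charcoal pot screwed to the counter, 139 mm across, rim 92 mm above the counter, inside 129 mm wide, 87 mm deep; origin at the centre of its underside, z up; the lid's hinge is at its own +x side, its front is -x. Hinge line parallel to the pot's y, at x = +90, z = 106 mm
- pot_mouth (a point): centre of the pot's open mouth, at rim height, on the pot's axis
- locked_mark (a point): the locked mark: a raised upright bar, 7 x 30 mm, on the front (-x) of the pot's wall, its middle 46 mm above the counter. The unlocked mark is a round stud on the wall 50 degrees away, towards the pot's -y
- pot_lid (a joint): lid hinge, rad: 0 shut, grows as the front edge swings up and back, at most 1.95. Stiff: the lid stays where it is left; up to 4 N at its edge to move it. Shut, the lid is a disc 134 mm across, top 101 (rim) to 108 mm (middle) above the counter, with a wooden bar handle on its middle, 52 mm along the pot's y, 16 mm thick, axis 136 mm above the counter
- lid_front (a point): top of the lid's front edge, 157 mm from the hinge line; moves with the lid
- lock_ring (a joint): turn of the dark steel lock ring (151 mm across), captive round the lid's rim, rad: 0 unlocked, grows clockwise seen from above the shut lid, 0.87 is the stop, with the ear over the locked mark; turns stiffly (0.08 N m)
- ring_ear (a point): centre of the ring's ear, 95 mm off the ring's axis: an upright plate, 9 mm thick (along the turn), 40 mm long radially (73 to 113 mm off the axis), 30 mm high (87 to 117 mm above the counter with the lid shut). With the lid shut it lies, in the pot's frame, at 230 degrees minus the ring's turn, from +x towards +y, at z = 102 mm
- ash_scoop: sheet-steel scoop, 199 mm long, 64 wide; origin at mid-length on its underside. Pan towards its -x: floor 2 mm thick from x = -100 (open lip) to -20, side walls 20 mm high from x = -84 to -20, back wall at -20. Wooden handle along x from +10 to +100 mm, 24 mm wide, 24 high, resting on the counter. Lumps slide off at 35 to 55 degrees of tilt
- coal_a: spent lump of charcoal, irregular and black, about 27 x 27 x 24 mm; origin at the centre of its flat underside; lies loose in the pan of the scoop
- coal_b: spent lump of charcoal, irregular and black, about 26 x 26 x 28 mm; origin at the centre of its flat underside; lies loose in the pan of the scoop
- coal_c: spent lump of charcoal, irregular and black, about 28 x 28 x 22 mm; origin at the centre of its flat underside; lies loose in the pan of the scoop
- steel_cup: plain steel cup, 77 mm across, 101 mm high; origin at the centre of its underside; bystander
- tooth_jar: glass of toothpicks, 45 mm across, 72 mm high; origin at the centre of its underside; bystander
- tape_roll: roll of brown tape lying flat, 96 mm across, 48 mm high; origin at the centre of its underside; bystander

How it is judged:
On the way, in this order (a step that is already met when the one before it is completed fails the run):
1. all three lumps lie in the pot (horizontal distance between each of coal_a, coal_b, coal_c and pot_mouth below 0.063 m and z of coal_a in the frame of snuffer_pot between 0 and 0.075 m and z of coal_b in the frame of snuffer_pot between 0 and 0.075 m and z of coal_c in the frame of snuffer_pot between 0 and 0.075 m), for 0.2 s.
2. the lid is shut, the lock ring not yet turned to the locked mark (value of joint pot_lid below 0.04 rad), for 0.2 s.
3. with the lid shut, the lock ring is turned to its stop at the locked mark (value of joint pot_lid below 0.04 rad and value of joint lock_ring above 0.79 rad), for 0.2 s.
At the end, for the whole second after the job is handed in: All three lumps lie inside the pot (at least 17 mm below the rim), the lid is shut (joint below 0.04 rad) and the lock ring is turned to within 0.08 rad of its stop; the scoop lies flat, right way up (within 0.12 rad) and at rest on the counter top (its underside within 8 mm of it) (all of step 1 and all of step 3 and angle between ash_scoop's own z axis and vertical below 0.12 rad and height (world z) of ash_scoop between -0.008 and 0.008 m and linear speed of ash_scoop below 0.02 m/s); the robot touches nothing.
It fails at once if a lump is touched with the gripper (more than 1 N) (contact force between the fingers and coal_a above 1 N or contact force between the fingers and coal_b above 1 N or contact force between the fingers and coal_c above 1 N).
It fails at once if a bystander (cup, toothpick glass, tape roll) is moved by more than 40 mm or tipped (distance of any of steel_cup, tooth_jar, tape_roll from where it was at the start of the episode above 0.04 m or angle between any of steel_cup, tooth_jar, tape_roll's own z axis and vertical above 0.5 rad).
It also fails if it takes over 72 s, if anything falls off the work surface, if the arm or the gripper's body presses on something with over 40 N, if the wrist force passes 120 N, or if a joint passes its speed limit or range.

ROBOT

A 7-joint arm with a two-finger parallel gripper is mounted at the origin on a cart in front of the work surface, level with it; the furniture and walls round the work are solid. World frame = base frame: x ahead of the robot, y to its left, z up, the work surface at z = 0. Lengths are in m, angles in rad, forces in N, time in s.
With the tool pointing down it reaches from about 0.35 to 0.9 m from the base axis. Payload 8.1 kg.
Tool frame: the origin (TCP) lies midway between the tips of the shut fingers; the grasp point (between the pads) lies 19 mm behind it; z points along the fingers, x is the direction in which the jaws open and shut, and the axes are right-handed (so a half turn about z gives the same grasp; the last joint's range is limited). The gripper opens to 92 mm and grips with 3 to 60 N. Pads are 19 mm wide; open, the fingers measure 130 mm over their backs; the gripper's body (75 mm by 190 mm) begins 47 mm behind the grasp point.
Start: joints at [1.163, 0.434, 0.025, 1.573, -0.012, 1.134, -0.075], TCP at [0.188, -0.596, 0.227] pointing down, gripper open.
Joint ranges: [-2.62, 2.62], [-0.44, 2.09], [-1.27, 1.32], [0.08, 2.57], [-1.32, 4.46], [0.12, 2], [-2.74, 2.74]. Speed limits (rad/s): [2.22, 2.22, 3.01, 3.01, 3.14, 3.14, 3.14].

INTERFACE

Orientations are given as a rotation vector (axis times angle).
In Python, from cell import arm gives the robot as it stands.
- The arm moves only by the tool jog_arm, never from a script. Its argument "commands" is a list of rows, each an object with "translation": the shift along the tool's x, y, z in mm, a list of three; "turn": the turn, a rotation vector about the tool's x, y, z in rad, a list of three. A call has 1 to 12 rows; each row is the pose to reach, as a shift and turn from the pose commanded when the call began, along the tool's axes at that moment; what a row does not reach only later rows make up. A row lasts 1/12 s, in which the tool goes at most 41.7 mm and 7.16 degrees, less where a joint would pass 70% of its speed; a pose out of reach is approached as far as the arm can. A call with a gripper value outside its range is refused whole. "claw" is the closure, from -1 (fully open) to 1 (shut), so that 0 is half open, set as the call begins (left out, the last holds). The fingers move at their own pace and stop on an object; "grip_force" is the grip in N (left out, the last holds). Time passes only in rows, so rows that repeat a pose let the fingers close. It gives the time, the measured TCP pose, the force and the opening at its end, in the units of the state.
- arm.observe(): the state, without advancing time (a new reading comes with each control period).
- arm.get_image(name): name is "side" or "top"; returns the picture (420x560x3 uint8, blue, green, red); there is no depth.
- arm.camera_info(name): a dict with "vertical_fov" (degrees; the focal length in pixels is half the picture's height over the tangent of half this angle, whatever the lens; pixels are square), "cx", "cy" (the principal point, pixels), "eye" and "rotation" of the camera in the world. Camera axes: x right, y up, looking along -z (the intrinsics and any distortion apply to the point x, -y, -z); pixel columns grow to the right and rows downward; lengths in m; the calibration is good to about 2 mm. A picture is of the moment at which its call begins. camera_info takes no time and is no camera call.
- arm.sign_off(): hands the job in, once; it reports no verdict.
Trained networks look in the newest picture that a camera, given by its name, has taken for a name from the list of things; names that differ only in an ending like _2 or _b are one class to them, and where a whole thing is asked for, a point or a joint stands for the part that bears it (a point fixed in the world has none). Each returns a list of dicts, best first, with "confidence" (0 to 1); they miss things now and then, are a little off and sometimes report something else, mostly with a low value. They report only what shows in the picture. A call takes as long as a camera call.
- arm.trace(camera, query): "region" (420x560 bool, what is visible of it) and "box" ([left, top, width, height] in pixels, round what is visible of it).
- arm.landmark_of(camera, query): "at" ([column, row] in pixels: a listed point, or the origin of a listed thing).
The state is a dict: "clock": time; "joints": joint angles; "dq": joint speeds; "joint_efforts": joint torques, N m; "position": TCP position; "ee_rot": TCP orientation; "force": force on the tool from outside, world axes, zero at the start; "ft_torque": the same for the moment, N m; "width": opening from 0.0 (shut) to 1.0 (fully open).
Only numpy, scipy, OpenCV 4.12 (cv2) and the standard library are available. Lean on these libraries where they do the work, as an engineer would, in place of code of your own. Each camera call takes 0.05 s, during which the arm holds its last target. There are 200 camera calls.

## Working session

There is one attempt and no reset: what is moved stays moved. The work goes in short steps, Python scripts to look and compute and a tool call to move; the robot and the scene stay as the last step left them, time stands still between calls to the robot, and variables do not carry over. Pictures are saved under pics/ and viewed, about 8 in all and at most 12, crops included, and the job is handed in when it is done.

Besides the shell and the picture viewer there is one more tool, called after "Emit:" as a command line: name --argument value ..., lists and objects as JSON in quotes. jog_arm: Moves the arm, as the interface text tells. Its arguments: {"type":"object","properties":{"commands":{"type":"array","items":{"type":"object","properties":{"translation":{"type":"array","items":{"type":"number"}},"turn":{"type":"array","items":{"type":"number"}}}}},"claw":{"type":"number"},"grip_force":{"type":"number"}},"required":["commands"]}

```bash
ls; mkdir -p pics; cat > h.py <<'E'
import numpy as np, cv2
from cell import arm
from scipy.spatial.transform import Rotation as R
def ray(cam,px):
    c=arm.camera_info(cam); f=210/np.tan(np.radians(c['vertical_fov'])/2)
    K=np.array([[f,0,c['cx']],[0,f,c['cy']],[0,0,1]]);D=np.array(c.get('distortion',np.zeros(5)),float)
    u=cv2.undistortPoints(np.array([[px]],float),K,D)[0,0]
    Rm=np.array(c['rotation']); Rm=Rm if Rm.shape==(3,3) else R.from_rotvec(Rm).as_matrix()
    return np.array(c['eye']),Rm@np.array([u[0],-u[1],-1.])
def at_z(cam,px,z):
    e,d=ray(cam,px); return e+d*(z-e[2])/d[2]
def proj(cam,p):
    c=arm.camera_info(cam); f=210/np.tan(np.radians(c['vertical_fov'])/2)
    K=np.array([[f,0,c['cx']],[0,f,c['cy']],[0,0,1]]);D=np.array(c.get('distortion',np.zeros(5)),float)
    Rm=np.array(c['rotation']); Rm=Rm if Rm.shape==(3,3) else R.from_rotvec(Rm).as_matrix()
    q=Rm.T@(np.array(p)-c['eye']); q=np.array([[q[0],-q[1],-q[2]]])
    return cv2.projectPoints(q,np.zeros(3),np.zeros(3),K,D)[0][0,0]
E
python3 - <<'E'
from h import *
for c in('side','top'):
    print(arm.camera_info(c)); cv2.imwrite(f'pics/{c}0.png',arm.get_image(c))
    for q in('snuffer_pot','pot_mouth','locked_mark','lid_front','ring_ear','ash_scoop','coal_a','steel_cup','tooth_jar','tape_roll'):
        print(c,q,[(np.round(r['at'],1).tolist(),round(r['confidence'],2)) for r in arm.landmark_of(c,q)][:4])
print(arm.observe())
E
```

```text
pics
{'vertical_fov': 49.50557659574204, 'cx': 281.3080886562134, 'cy': 220.0074911210125, 'eye': array([ 0.49616828, -0.87442746,  0.87439335]), 'rotation': array([ 0.84941557, -0.00140296, -0.05073032])}
side snuffer_pot [([273.3, 206.0], 0.64)]
side pot_mouth []
side locked_mark [([252.0, 195.2], 0.75)]
side lid_front [([312.7, 123.4], 0.84)]
side ring_ear [([315.1, 137.4], 0.59)]
side ash_scoop [([280.9, 307.4], 0.76), ([272.1, 178.9], 0.47)]
side coal_a [([293.6, 301.3], 0.67), ([300.0, 313.0], 0.6), ([311.8, 305.1], 0.6)]
side steel_cup [([296.4, 164.2], 0.78)]
side tooth_jar [([250.6, 194.5], 0.58), ([306.6, 242.2], 0.52)]
side tape_roll [([321.2, 368.0], 0.96)]
{'vertical_fov': 52.445213396561286, 'cx': 282.1138146389926, 'cy': 209.05565593515357, 'eye': array([0.37493524, 0.01129908, 1.17341278]), 'rotation': array([ 0.10623108, -0.09537399, -1.57620969])}
top snuffer_pot [([221.0, 214.9], 0.89)]
top pot_mouth [([217.0, 210.9], 0.64)]
top locked_mark [([222.5, 237.8], 0.57)]
top lid_front [([198.8, 158.1], 0.77), ([228.7, 150.7], 0.74), ([355.2, 203.0], 0.33)]
top ring_ear [
[... 240 characters left out ...]
'clock': 1.1, 'joints': array([ 1.16340226,  0.4344916 ,  0.02498695,  1.57319598, -0.01160569,
        1.13397568, -0.07511646]), 'dq': array([ 2.98018460e-03, -5.54990918e-05, -1.64245078e-03,  1.51013962e-03,
       -6.11870419e-04,  1.24790295e-04, -1.31497025e-03]), 'joint_efforts': array([-1.42370766e-05, -6.67684150e+01,  9.84219499e-01, -3.14812624e+01,
       -6.07574335e-02,  3.26148339e-02, -8.95516280e-06]), 'position': array([ 0.18755213, -0.59622096,  0.22674847]), 'ee_rot': array([ 2.53280933e+00, -1.85855535e+00,  9.82591151e-05]), 'force': array([-0.12084485, -0.27283769, -0.4690776 ]), 'ft_torque': array([-0.00096431,  0.02996198, -0.00889972]), 'width': 0.9959932965489334}
```

```bash
python3 - <<'E'
import cv2
cv2.imwrite('pics/side0c.png',cv2.resize(cv2.imread('pics/side0.png')[80:400,160:420],None,fx=2,fy=2)[:600])
cv2.imwrite('pics/top0c.png',cv2.resize(cv2.imread('pics/top0.png')[80:360,90:490],None,fx=2,fy=2))
E
```

```text
(no output)
```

View pics/side0c.png

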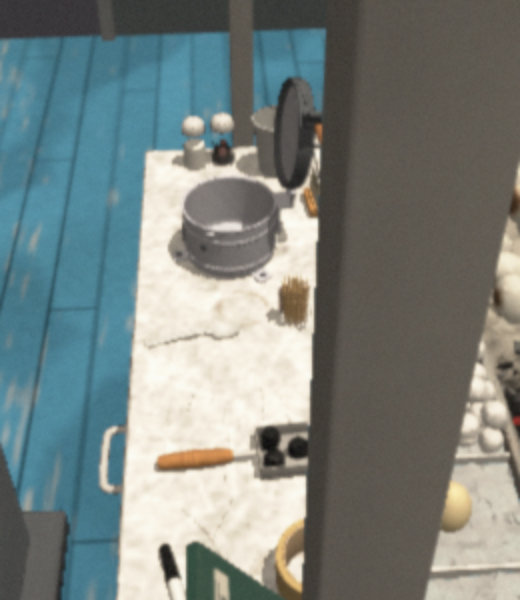

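View pics/top0c.png

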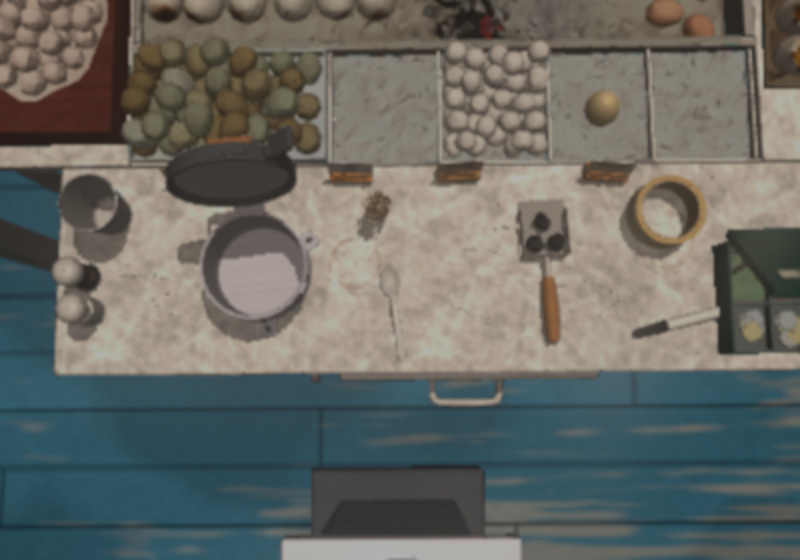

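```bash
python3 - <<'E'
from h import *
P=lambda x,y:(x/2+90,y/2+80)
S=lambda x,y:(x/2+160,y/2+80)
for n,p,z in[('handle near end',P(553,341),.012),('handle pan end',P(548,277),.012),('lipL',P(519,202),.0),('lipR',P(566,203),.0),('backL',P(521,260),.02),('backR',P(569,260),.02),('scoop o',(365.4,215.8),0),('pot o',(221,214.9),0),('pot mouth',(217,210.9),.092),('locked',(222.5,237.8),.046),('jar',P(375,222),0),('jartop',P(375,200),.072),('cup',(145.9,188.3),0),('tape',(418.2,186.7),0),('edge near',P(400,374),0),('edge far',P(400,166),0)]:
    print(n,np.round(at_z('top',p,z),4))
for n,p,z in[('pot o',(273.3,206),0),('scoop o',(280.9,307.4),0),('locked',(252,195.2),.046),('tape',(321.2,368),0),('handle end',S(158,462),.012),('handle panend',S(232,456),.012),('cup',(296.4,164.2),0)]:
    print('side',n,np.round(at_z('side',p,z),4))
# ear, lid by triangulation
def tri(a,b):
    e1,d1=ray('side',a);e2,d2=ray('top',b);d1/=np.linalg.norm(d1);d2/=np.linalg.norm(d2)
    t=np.linalg.lstsq(np.stack([d1,-d2],1),e2-e1,rcond=None)[0]
    return (e1+t[0]*d1+e2+t[1]*d2)/2,np.linalg.norm(e1+t[0]*d1-e2-t[1]*d2)
print('ear',tri((315.1,137.4),(230.3,150.7)),'lidfront',tri((312.7,123.4),(198.8,158.1)),'lf2', tri((312.7,123.4),(228.7,150.7)))
for c in('top',):
  for q in('snuffer_pot','pot_lid','lock_ring'):
    for r in arm.trace(c,q)[:2]: 
        print(q,r['confidence'],r['box'])
E
```

```text
handle near end [ 0.4096 -0.209   0.012 ]
handle pan end [ 0.4968 -0.205   0.012 ]
lipL [ 0.6038 -0.1701  0.    ]
lipR [ 0.6018 -0.2356  0.    ]
backL [ 0.5195 -0.1675  0.02  ]
backR [ 0.519  -0.2328  0.02  ]
scoop o [ 0.5056 -0.2113  0.    ]
pot o [0.5113 0.1885 0.    ]
pot mouth [0.511  0.1849 0.092 ]
locked [0.4449 0.1769 0.046 ]
jar [0.5772 0.0314 0.    ]
jartop [0.5941 0.03   0.072 ]
cup [0.588  0.3997 0.    ]
tape [ 0.586  -0.3609  0.    ]
edge near [ 0.3668 -0.0015  0.    ]
edge far [ 0.6567 -0.0043  0.    ]
side pot o [0.5035 0.1846 0.    ]
side scoop o [ 0.5093 -0.1961  0.    ]
side locked [0.4421 0.183  0.046 ]
side tape [ 0.5875 -0.3607  0.    ]
side handle end [ 0.4107 -0.21    0.012 ]
side handle panend [ 0.4976 -0.2065  0.012 ]
side cup [0.5884 0.4004 0.    ]
ear (array([0.61871645, 0.12923648, 0.26633465]), np.float64(0.005281960706802639)) lidfront (array([0.61154531, 0.19888649, 0.26488337]), np.float64(0.010979545322371833)) lf2 (array([0.60956935, 0.12742326, 0.30709711]), np.float64(0.0016110076023980963))
snuffer_pot 0.85 [174.5, 140.8, 74.4, 105.8]
pot_lid 0.67 [170.8, 142.7, 66.8, 40.5]
lock_ring 0.95 [174.3, 143.4, 65.0, 41.0]
```

```bash
cat >> h.py <<'E'
R0=np.array([[0,-1,0],[-1,0,0],[0,0,-1.]]).T
def rot(pitch,yaw): return R.from_euler('z',yaw,degrees=True)*R.from_euler('y',-pitch,degrees=True)*R.from_matrix(R0)
def plan(*wps,start=None):
    """wps: (pos, pitch fwd deg, yaw deg); prints shift (mm) and turn from the present pose (or start=(pos,R))"""
    o=arm.observe(); p=o['position'];r=R.from_rotvec(o['ee_rot'])
    print('t',round(o['clock'],2),'p',p.round(4),'z',r.as_matrix()[:,2].round(3),'x',r.as_matrix()[:,0].round(3),'F',o['force'].round(1),'w',round(o['width'],3))
    if start: p,r=start
    for q,pi,ya in wps:
        print((r.inv().apply(np.array(q)-p)*1e3).round(1).tolist(),(r.inv()*rot(pi,ya)).as_rotvec().round(4).tolist())
E
python3 - <<'E'
from h import *
plan(([.473,-.2065,.12],35,2),([.473,-.2065,.008],35,2))
E
```

```text
t 1.25 p [ 0.1875 -0.5962  0.2268] z [ 0. -0. -1.] x [ 0.3   -0.954  0.   ] F [-0.3 -0.6 -0.1] w 1.0
[-286.1, -389.2, 106.8] [0.6071, 0.0824, 0.2613]
[-286.1, -389.2, 218.8] [0.6071, 0.0824, 0.2613]
```

Emit:
jog_arm --commands '[{"translation": [-140,-195,50],"turn": [0.3,0.04,0.13]},{"translation": [-286,-389,107],"turn": [0.607,0.0824,0.261]},{"translation": [-286,-389,107],"turn": [0.607,0.0824,0.261]},{"translation": [-286,-389,107],"turn": [0.607,0.0824,0.261]},{"translation": [-286,-389,107],"turn": [0.607,0.0824,0.261]},{"translation": [-286,-389,107],"turn": [0.607,0.0824,0.261]},{"translation": [-286,-389,107],"turn": [0.607,0.0824,0.261]},{"translation": [-286,-389,107],"turn": [0.607,0.0824,0.261]},{"translation": [-286,-389,107],"turn": [0.607,0.0824,0.261]},{"translation": [-286,-389,107],"turn": [0.607,0.0824,0.261]},{"translation": [-286,-389,107],"turn": [0.607,0.0824,0.261]},{"translation": [-286,-389,107],"turn": [0.607,0.0824,0.261]}]' --claw -1

```text
clock: 2.25
position: [0.4676, -0.2104, 0.1316]
ee_rot: [-1.912, 1.819, -0.549]
force: [-0.0, 0.5, -0.4]
width: 0.999
```

```bash
python3 - <<'E'
from h import *
plan(([.473,-.2065,.12],35,2),([.473,-.2065,.008],35,2))
im=arm.get_image('side'); cv2.imwrite('pics/s1.png',cv2.resize(im[80:380,160:560],None,fx=2,fy=2))
E
```

```text
t 2.25 p [ 0.4676 -0.2104  0.1316] z [ 0.566  0.045 -0.823] x [ 0.055 -0.998 -0.017] F [-0.   0.5 -0.4] w 0.999
[-3.4, 2.0, 12.8] [0.0073, 0.025, 0.0071]
[-1.5, 65.6, 105.0] [0.0073, 0.025, 0.0071]
```

View pics/s1.png

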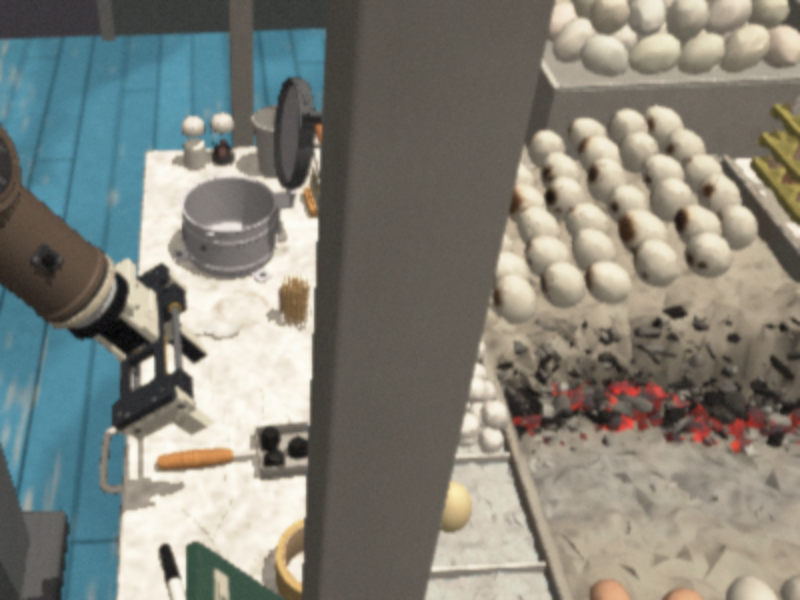

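Emit:
jog_arm --commands '[{"translation": [-3.4,2,13],"turn": [0.007,0.025,0.007]},{"translation": [-3.0,18,36],"turn": [0.007,0.025,0.007]},{"translation": [-2.5,34,59],"turn": [0.007,0.025,0.007]},{"translation": [-2,50,82],"turn": [0.007,0.025,0.007]},{"translation": [-1.5,60,97],"turn": [0.007,0.025,0.007]},{"translation": [-1.5,65.6,105],"turn": [0.007,0.025,0.007]},{"translation": [-1.5,65.6,105],"turn": [0.007,0.025,0.007]},{"translation": [-1.5,65.6,105],"turn": [0.007,0.025,0.007]},{"translation": [-1.5,65.6,105],"turn": [0.007,0.025,0.007]}]'

```text
clock: 3.05
position: [0.4759, -0.2596, 0.0822]
ee_rot: [-1.924, 1.855, -0.502]
force: [-0.3, 0.4, 1.5]
width: 1.0
```

```bash
python3 - <<'E'
from h import *
plan(([.473,-.2065,.008],35,2))
im=arm.get_image('top'); cv2.imwrite('pics/t1.png',cv2.resize(im[120:300,280:460],None,fx=3,fy=3))
E
```

```text
t 3.05 p [ 0.4759 -0.2596  0.0822] z [ 0.529  0.049 -0.847] x [ 0.045 -0.999 -0.029] F [-0.3  0.4  1.5] w 1.0
[-51.0, 40.6, 63.9] [0.0515, 0.0302, -0.0077]
```

View pics/t1.png

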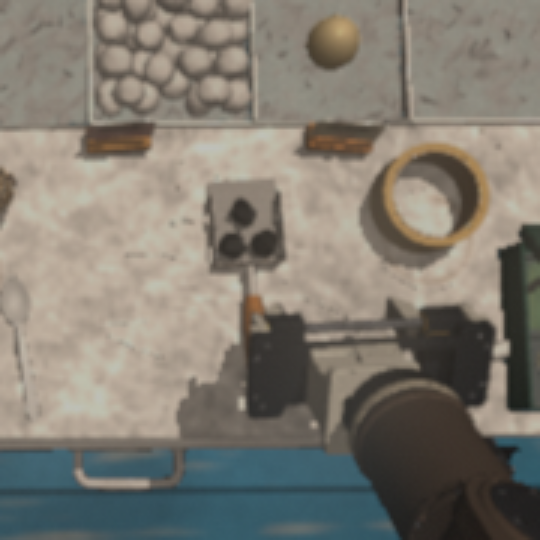

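```bash
python3 - <<'E'
from h import *
print(arm.observe()['joints'].round(3),arm.observe()['dq'].round(3))
E
```

```text
[ 1.107  0.461 -0.579  2.285 -1.318  0.118  0.389] [-0.005 -0.009 -0.003  0.005 -0.     0.001 -0.01 ]
```

```bash
python3 - <<'E'
from h import *
plan(([.46,-.2075,.15],8,2),([.453,-.2075,.08],8,2),([.453,-.2075,.005],8,2))
E
```

```text
t 3.1 p [ 0.4759 -0.2597  0.0822] z [ 0.529  0.049 -0.847] x [ 0.045 -0.999 -0.029] F [ 0.1 -0.4  0.5] w 0.999
[-54.8, -23.7, -63.3] [-0.4197, 0.0312, -0.0004]
[-53.1, 19.4, -7.7] [-0.4197, 0.0312, -0.0004]
[-50.9, 59.2, 55.8] [-0.4197, 0.0312, -0.0004]
```

Emit:
jog_arm --commands '[{"translation": [-30,-24,-45],"turn": [-0.2,0.015,0]},{"translation": [-55,-24,-63],"turn": [-0.42,0.031,0]},{"translation": [-55,-24,-63],"turn": [-0.42,0.031,0]},{"translation": [-55,-24,-63],"turn": [-0.42,0.031,0]},{"translation": [-55,-24,-63],"turn": [-0.42,0.031,0]},{"translation": [-55,-24,-63],"turn": [-0.42,0.031,0]},{"translation": [-53.1,19.4,-7.7],"turn": [-0.42,0.031,0]},{"translation": [-53.1,19.4,-7.7],"turn": [-0.42,0.031,0]},{"translation": [-53.1,19.4,-7.7],"turn": [-0.42,0.031,0]},{"translation": [-53.1,19.4,-7.7],"turn": [-0.42,0.031,0]},{"translation": [-53.1,19.4,-7.7],"turn": [-0.42,0.031,0]}]'

```text
clock: 4.02
position: [0.4532, -0.2071, 0.0803]
ee_rot: [-2.185, 2.107, -0.149]
force: [0.4, 0.0, -0.2]
width: 1.002
```

```bash
python3 - <<'E'
from h import *
print(arm.observe()['joints'].round(3))
plan(([.453,-.2075,.08],8,2),([.453,-.2075,.005],8,2))
E
```

```text
[ 0.067  0.376  0.378  2.175 -0.407  0.522 -0.777]
t 4.02 p [ 0.4532 -0.2071  0.0803] z [ 0.142  0.006 -0.99 ] x [ 0.036 -0.999 -0.001] F [ 0.4  0.  -0.2] w 1.002
[0.4, 0.3, 0.2] [-0.0027, 0.0013, 0.0014]
[0.5, 10.9, 74.5] [-0.0027, 0.0013, 0.0014]
```

Emit:
jog_arm --commands '[{"translation": [0.4,3,20],"turn": [0.05,0,0]},{"translation": [0.5,6,40],"turn": [0.1,0,0]},{"translation": [0.5,9,60],"turn": [0.14,0,0]},{"translation": [0.5,10.8,73.5],"turn": [0.14,0,0]},{"translation": [0.5,10.8,73.5],"turn": [0.14,0,0]},{"translation": [0.5,10.8,73.5],"turn": [0.14,0,0]},{"translation": [0.5,10.8,73.5],"turn": [0.14,0,0]},{"translation": [0.5,10.8,73.5],"turn": [0.14,0,0]}]'

```text
clock: 4.68
position: [0.4532, -0.2087, 0.0071]
ee_rot: [-2.104, 2.033, -0.289]
force: [0.6, 0.0, 0.2]
width: 1.0
```

```bash
python3 - <<'E'
from h import *
print(arm.observe()['joints'].round(3))
plan(([.453,-.2075,.006],16,2))
im=arm.get_image('side'); a=im[240:340,200:330];b=arm.get_image('top')[150:280,310:440]
cv2.imwrite('pics/a2.png',np.hstack([cv2.resize(a,(520,400)),cv2.resize(b,(280,400))]) if 0 else np.hstack([cv2.resize(a,(400,308)),cv2.resize(b,(308,308))]))
E
```

```text
[ 0.461  0.487 -0.061  2.304 -0.754  0.132 -0.388]
t 4.68 p [ 0.4532 -0.2087  0.0071] z [ 0.277  0.008 -0.961] x [ 0.034 -0.999  0.001] F [0.6 0.  0.2] w 1.0
[-1.2, 0.5, 1.0] [-0.002, -0.0012, -0.0003]
```

View pics/a2.png

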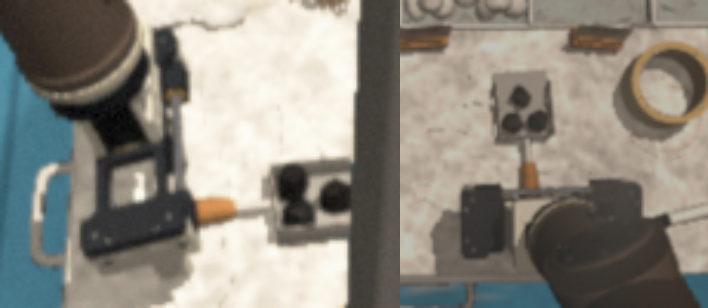

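Emit:
jog_arm --commands '[{"translation": [0,0,0],"turn": [0,0,0]},{"translation": [0,0,0],"turn": [0,0,0]},{"translation": [0,0,0],"turn": [0,0,0]},{"translation": [0,0,0],"turn": [0,0,0]},{"translation": [0,0,0],"turn": [0,0,0]},{"translation": [0,0,0],"turn": [0,0,0]},{"translation": [0,-3,-10],"turn": [0,0,0]},{"translation": [0,-8,-28],"turn": [0,0,0]},{"translation": [0,-14,-48],"turn": [0,0,0]},{"translation": [0,-14,-48],"turn": [0,0,0]}]' --claw 1 --grip_force 60

```text
clock: 5.62
position: [0.4543, -0.2082, 0.0586]
ee_rot: [-2.105, 2.031, -0.291]
force: [1.2, -0.6, 0.4]
width: 0.322
```

```bash
python3 - <<'E'
from h import *
print(arm.observe()['joints'].round(3))
plan(([.42,-.2,.2],16,2),([.40,0,.22],10,2),([.36,.186,.24],-2,3))
im=arm.get_image('side'); a=im[220:340,180:330];b=arm.get_image('top')[150:280,310:440]
cv2.imwrite('pics/a3.png',np.hstack([cv2.resize(a,(450,360)),cv2.resize(b,(350,360))]))
E
```

```text
[ 0.292  0.375  0.149  2.284 -0.666  0.29  -0.488]
t 5.62 p [ 0.4543 -0.2082  0.0586] z [ 0.279  0.008 -0.96 ] x [ 0.035 -0.999  0.001] F [ 1.2 -0.6  0.4] w 0.322
[-9.2, -6.8, -145.3] [-0.0035, -0.0013, 0.0007]
[-209.8, -0.1, -168.4] [-0.1082, -0.0013, 0.0006]
[-397.0, 26.4, -197.2] [-0.3176, -0.0036, -0.0169]
```

View pics/a3.png

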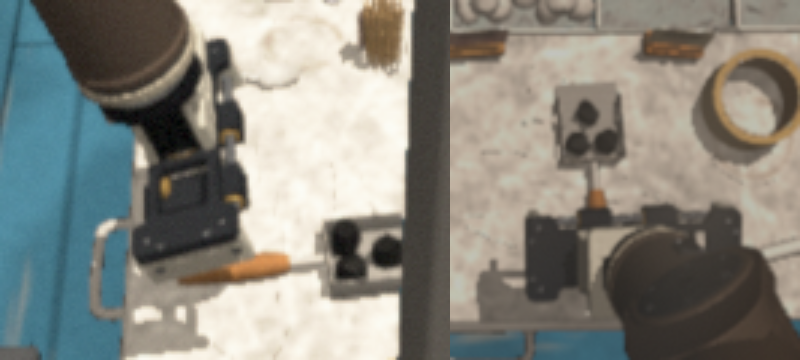

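Emit:
jog_arm --commands '[{"translation": [-1,-2,-15],"turn": [0,0,0]},{"translation": [-3,-4,-40],"turn": [0,0,0]},{"translation": [-5,-5,-65],"turn": [0,0,0]},{"translation": [-7,-6,-95],"turn": [0,0,0]},{"translation": [-9,-7,-120],"turn": [0,0,0]},{"translation": [-9,-7,-145],"turn": [0,0,0]},{"translation": [-9,-7,-145],"turn": [0,0,0]},{"translation": [-9,-7,-145],"turn": [0,0,0]}]'

```text
clock: 6.38
position: [0.4197, -0.1997, 0.1975]
ee_rot: [-2.105, 2.031, -0.288]
force: [-1.1, -0.5, -1.1]
width: 0.003
```

```bash
python3 - <<'E'
from h import *
print(arm.observe()['joints'].round(3))
plan(([.40,0,.24],10,2),([.36,.186,.26],-2,3))
im=arm.get_image('side'); a=im[160:340,160:330];b=arm.get_image('top')[130:280,310:440]
cv2.imwrite('pics/a4.png',np.hstack([cv2.resize(a,(425,450)),cv2.resize(b,(375,450))]))
E
```

```text
[ 0.03   0.063  0.428  2.214 -0.266  0.637 -0.885]
t 6.38 p [ 0.4197 -0.1997  0.1975] z [ 0.278  0.01  -0.961] x [ 0.036 -0.999  0.   ] F [-1.1 -0.5 -1.1] w 0.003
[-200.3, 0.3, -44.3] [-0.1069, 0.0001, 0.001]
[-387.6, 26.7, -72.8] [-0.3163, -0.0021, -0.0164]
```

View pics/a4.png

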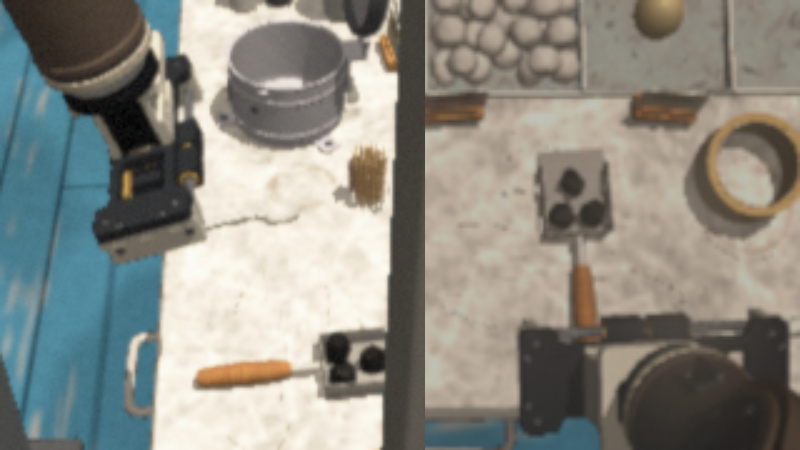

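Emit:
jog_arm --commands '[{"translation": [0,0,0],"turn": [0,0,0]},{"translation": [0,0,0],"turn": [0,0,0]},{"translation": [0,0,0],"turn": [0,0,0]},{"translation": [0,0,0],"turn": [0,0,0]},{"translation": [0,0,0],"turn": [0,0,0]},{"translation": [0,0,0],"turn": [0,0,0]},{"translation": [0,0,0],"turn": [0,0,0]},{"translation": [0,0,0],"turn": [0,0,0]},{"translation": [0,0,0],"turn": [0,0,0]},{"translation": [0,0,0],"turn": [0,0,0]}]' --claw -0.1

```text
clock: 7.32
position: [0.4193, -0.1998, 0.1971]
ee_rot: [-2.106, 2.033, -0.286]
force: [-0.2, 0.3, -0.0]
width: 0.552
```

```bash
cat >> h.py <<'E'
def handle(cam,box,z=.012):
    x0,y0,x1,y1=box; im=arm.get_image(cam)[y0:y1,x0:x1]; h=cv2.cvtColor(im,cv2.COLOR_BGR2HSV)
    m=((h[...,0]<18)&(h[...,1]>130)&(h[...,2]>70)).astype(np.uint8)
    n,l,s,_=cv2.connectedComponentsWithStats(m); k=1+np.argmax(s[1:,4])
    ys,xs=np.nonzero(l==k); p=np.stack([xs+x0,ys+y0],1)
    w=np.array([at_z(cam,q,z) for q in p]); c=w.mean(0); d=np.linalg.svd(w[:,:2]-c[:2])[2][0]; d=d*np.sign(d[0]); t=(w[:,:2]-c[:2])@d
    print(cam,len(p),'ends',(c[:2]+d*t.min()).round(4),(c[:2]+d*t.max()).round(4),'ang',np.degrees(np.arctan2(d[1],d[0])).round(1))
E
python3 - <<'E'
from h import *
handle('side',(200,280,300,330)); handle('top',(340,200,390,270))
plan(([.453,-.2075,.08],16,2),([.453,-.2075,.006],16,2))
E
```

```text
side 255 ends [ 0.4106 -0.2098] [ 0.4957 -0.2037] ang 4.0
top 89 ends [ 0.4512 -0.208 ] [ 0.4956 -0.2036] ang 5.7
t 7.42 p [ 0.4193 -0.1998  0.1971] z [ 0.276  0.01  -0.961] x [ 0.035 -0.999 -0.   ] F [-0.5  0.1  0.2] w 0.548
[9.0, 0.1, 121.8] [-0.0001, 0.0004, 0.0003]
[9.0, 20.5, 192.9] [-0.0001, 0.0004, 0.0003]
```

Emit:
jog_arm --commands '[{"translation": [4,0,40],"turn": [0,0,0.035]},{"translation": [9,0,80],"turn": [0,0,0.035]},{"translation": [9,0,122],"turn": [0,0,0.035]},{"translation": [9,0,122],"turn": [0,0,0.035]},{"translation": [9,8,150],"turn": [0,0,0.035]},{"translation": [9,15,173],"turn": [0,0,0.035]},{"translation": [9,20.5,192],"turn": [0,0,0.035]},{"translation": [9,20.5,193],"turn": [0,0,0.035]},{"translation": [9,20.5,193],"turn": [0,0,0.035]},{"translation": [9,20.5,193],"turn": [0,0,0.035]}]'

```text
clock: 8.25
position: [0.4539, -0.2082, 0.0079]
ee_rot: [-2.067, 2.067, -0.283]
force: [-0.4, 0.1, 0.1]
width: 0.552
```

```bash
python3 - <<'E'
from h import *
plan(([.453,-.2075,.006],16,4))
handle('side',(230,280,300,330)); handle('top',(340,200,390,270))
E
```

```text
t 8.25 p [ 0.4539 -0.2082  0.0079] z [ 0.278  0.009 -0.961] x [ 0.001 -1.    -0.009] F [-0.4  0.1  0.1] w 0.552
[-0.7, 1.4, 1.5] [-0.0025, -0.0102, -0.0684]
side 93 ends [ 0.4603 -0.2089] [ 0.4952 -0.2025] ang 10.3
top 48 ends [ 0.4708 -0.2069] [ 0.496  -0.2033] ang 8.0
```

Emit:
jog_arm --commands '[{"translation": [-0.7,1.4,1.5],"turn": [0,0,-0.05]},{"translation": [-0.7,1.4,1.5],"turn": [0,0,-0.06]},{"translation": [-0.7,1.4,1.5],"turn": [0,0,-0.06]},{"translation": [-0.7,1.4,1.5],"turn": [0,0,-0.06]},{"translation": [-0.7,1.4,1.5],"turn": [0,0,-0.06]},{"translation": [-0.7,1.4,1.5],"turn": [0,0,-0.06]},{"translation": [-0.7,1.4,1.5],"turn": [0,0,-0.06]},{"translation": [-0.7,1.4,1.5],"turn": [0,0,-0.06]},{"translation": [-0.7,1.4,1.5],"turn": [0,0,-0.06]},{"translation": [-0.7,1.4,1.5],"turn": [0,0,-0.06]}]' --claw 1 --grip_force 60

```text
clock: 9.18
position: [0.4524, -0.207, 0.0044]
ee_rot: [-2.132, 2.008, -0.29]
force: [-1.2, 0.5, 6.0]
width: 0.222
```

Emit:
jog_arm --commands '[{"translation": [0,0,0],"turn": [0,0,0]},{"translation": [0,0,0],"turn": [0,0,0]},{"translation": [0,0,0],"turn": [0,0,0]}]'

```text
clock: 9.43
position: [0.4524, -0.2069, 0.0044]
ee_rot: [-2.132, 2.008, -0.29]
force: [-0.2, 0.2, 6.1]
width: 0.221
```

Emit:
jog_arm --commands '[{"translation": [0,-2,-8],"turn": [0,0,0]},{"translation": [0,-5,-18],"turn": [0,0,0]},{"translation": [0,-8,-28],"turn": [0,0,0]},{"translation": [0,-14,-48],"turn": [0,0,0]},{"translation": [0,-20,-70],"turn": [0,0,0]},{"translation": [0,-30,-105],"turn": [0,0,0]},{"translation": [0,-36,-125],"turn": [0,0,0]},{"translation": [0,-36,-125],"turn": [0,0,0]},{"translation": [0,-36,-125],"turn": [0,0,0]}]'

```text
clock: 10.18
position: [0.4527, -0.2055, 0.1348]
ee_rot: [-2.133, 2.006, -0.291]
force: [-1.1, -0.1, -2.0]
width: 0.223
```

```bash
python3 - <<'E'
from h import *
print(arm.observe()['joints'].round(3))
plan(([.42,-.1,.20],16,4),([.38,.186,.26],-4,5))
im=arm.get_image('side'); a=im[160:340,160:330];b=arm.get_image('top')[110:260,310:440]
cv2.imwrite('pics/a5.png',np.hstack([cv2.resize(a,(425,450)),cv2.resize(b,(375,450))]))
E
```

```text
[ 0.016  0.234  0.469  2.233 -0.51   0.503 -0.624]
t 10.18 p [ 0.4527 -0.2055  0.1348] z [ 0.277  0.01  -0.961] x [ 0.061 -0.998  0.007] F [-1.1 -0.1 -2. ] w 0.223
[-106.8, 6.9, -70.7] [-0.0016, -0.0092, -0.007]
[-394.3, 11.5, -136.5] [-0.3506, -0.0098, -0.026]
```

View pics/a5.png

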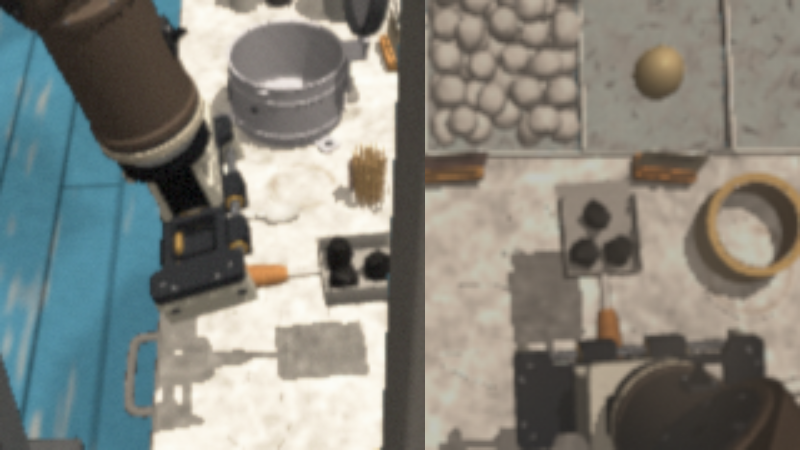

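Emit:
jog_arm --commands '[{"translation": [-10,1,-20],"turn": [0,0,0]},{"translation": [-28,2,-40],"turn": [-0.02,0,0]},{"translation": [-50,4,-58],"turn": [-0.03,0,0]},{"translation": [-76,5,-70],"turn": [-0.05,0,0]},{"translation": [-105,6,-80],"turn": [-0.07,0,0]},{"translation": [-135,7,-88],"turn": [-0.09,0,0]},{"translation": [-165,7,-96],"turn": [-0.1,0,0]},{"translation": [-195,8,-104],"turn": [-0.12,0,0]},{"translation": [-225,8,-112],"turn": [-0.14,0,0]},{"translation": [-250,9,-120],"turn": [-0.14,0,0]},{"translation": [-265,9,-124],"turn": [-0.14,0,-0.01]},{"translation": [-270,9,-126],"turn": [-0.14,0,-0.01]}]'

```text
clock: 11.28
position: [0.3919, 0.0643, 0.25]
ee_rot: [-2.23, 2.071, -0.151]
force: [0.1, -0.0, -3.1]
width: 0.223
```

```bash
python3 - <<'E'
from h import *
print(arm.observe()['joints'].round(3))
plan(([.38,.186,.26],8,5),([.375,.186,.26],-20,5),([.375,.186,.25],-44,5))
E
```

```text
[-0.549 -0.067  0.199  2.153  0.073  0.926 -1.887]
t 11.28 p [0.3919 0.0643 0.25  ] z [ 0.136  0.001 -0.991] x [ 0.073 -0.997  0.009] F [ 0.1 -0.  -3.1] w 0.223
[-122.1, 1.4, -11.4] [0.0031, -0.0106, -0.0126]
[-122.5, 6.3, -12.1] [-0.4856, -0.0073, -0.015]
[-122.6, 7.7, -2.2] [-0.9044, -0.0041, -0.0166]
```

```bash
python3 - <<'E'
from h import *
plan(([.37,.178,.22],-4,4),([.362,.178,.185],-14,4))
E
```

```text
t 11.28 p [0.3919 0.0643 0.25  ] z [ 0.136  0.001 -0.991] x [ 0.073 -0.997  0.009] F [ 0.1 -0.  -3.1] w 0.223
[-115.2, 17.3, 26.8] [-0.2064, -0.0087, 0.0038]
[-116.1, 30.0, 60.4] [-0.3809, -0.009, 0.003]
```

Emit:
jog_arm --commands '[{"translation": [-15,0,0],"turn": [0,0,0]},{"translation": [-38,3,0],"turn": [0,0,0]},{"translation": [-62,6,0],"turn": [-0.05,0,0]},{"translation": [-86,10,5],"turn": [-0.1,0,0]},{"translation": [-106,14,15],"turn": [-0.15,-0.005,0]},{"translation": [-115,17,27],"turn": [-0.2,-0.008,0]},{"translation": [-115,22,40],"turn": [-0.25,-0.008,0]},{"translation": [-116,26,50],"turn": [-0.3,-0.008,0]},{"translation": [-116,26,50],"turn": [-0.3,-0.008,0]},{"translation": [-116,26,50],"turn": [-0.3,-0.008,0]}]'

```text
clock: 12.12
position: [0.366, 0.1747, 0.1954]
ee_rot: [2.203, -2.06, -0.166]
force: [-0.1, -1.5, -2.2]
width: 0.224
```

```bash
python3 - <<'E'
from h import *
print(arm.observe()['joints'].round(3))
plan(([.362,.178,.185],-14,4),([.375,.178,.201],-22,4),([.387,.178,.214],-29,4),([.400,.178,.224],-36,4),([.415,.178,.235],-44,4),([.432,.178,.243],-52,4))
im=arm.get_image('side'); a=im[100:280,140:310]
cv2.imwrite('pics/a6.png',np.hstack([cv2.resize(a,(425,450)),cv2.resize(arm.get_image('top')[140:290,150:280],(375,450))]))
E
```

```text
[-0.612  0.208  0.116  2.01  -0.102  1.077 -1.946]
t 12.12 p [0.366  0.1747 0.1954] z [-0.162 -0.013 -0.987] x [ 0.067 -0.998  0.002] F [-0.1 -1.5 -2.2] w 0.224
[-3.6, 2.0, 10.9] [-0.0812, -0.0018, -0.0031]
[-2.7, -8.2, -7.0] [-0.2208, -0.0016, -0.0032]
[-1.9, -17.9, -21.8] [-0.343, -0.0014, -0.0033]
[-1.0, -29.0, -33.8] [-0.4651, -0.0012, -0.0034]
[0.1, -42.0, -47.0] [-0.6048, -0.0009, -0.0035]
[1.2, -57.5, -57.7] [-0.7444, -0.0007, -0.0036]
```

View pics/a6.png

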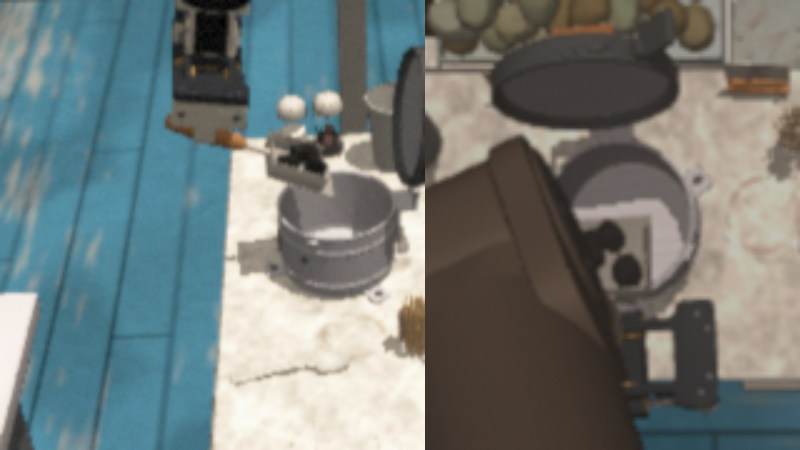

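Emit:
jog_arm --commands '[{"translation": [-3,0,5],"turn": [-0.08,0,0]},{"translation": [-3,-4,0],"turn": [-0.15,0,0]},{"translation": [-2.7,-8,-7],"turn": [-0.22,0,0]},{"translation": [-2,-13,-14],"turn": [-0.28,0,0]},{"translation": [-2,-18,-22],"turn": [-0.343,0,0]},{"translation": [-1.5,-23,-28],"turn": [-0.4,0,0]},{"translation": [-1,-29,-34],"turn": [-0.465,0,0]},{"translation": [-0.5,-35,-40],"turn": [-0.53,0,0]},{"translation": [0,-42,-47],"turn": [-0.605,0,0]},{"translation": [0,-42,-47],"turn": [-0.605,0,0]},{"translation": [0,-42,-47],"turn": [-0.605,0,0]},{"translation": [0,-42,-47],"turn": [-0.605,0,0]}]'

```text
clock: 13.22
position: [0.4148, 0.1792, 0.2368]
ee_rot: [1.826, -1.705, -0.683]
force: [-0.2, -0.4, -1.3]
width: 0.224
```

```bash
python3 - <<'E'
from h import *
print(arm.observe()['joints'].round(3))
plan(([.415,.178,.235],-44,4),([.432,.178,.243],-52,4))
im=arm.get_image('side'); a=im[100:280,140:310]
for c in('side','top'):
    if c=='top': arm.get_image(c)
    print(c,[(np.round(r['at'],0).tolist(),round(r['confidence'],2)) for r in arm.landmark_of(c,'coal_a')])
cv2.imwrite('pics/a7.png',cv2.resize(a,None,fx=3,fy=3))
E
```

```text
[-0.449  0.631  0.142  1.485 -0.249  1.782 -1.759]
t 13.22 p [0.4148 0.1792 0.2368] z [-0.689 -0.048 -0.723] x [ 0.069 -0.998  0.   ] F [-0.2 -0.4 -1.3] w 0.224
[1.2, -1.3, 1.3] [-0.0049, 0.0002, -0.0008]
[2.4, -8.1, -16.2] [-0.1446, 0.0003, -0.0007]
side []
top []
```

Emit:
jog_arm --commands '[{"translation": [1,-4,-8],"turn": [-0.07,0,0]},{"translation": [2,-8,-16],"turn": [-0.14,0,0]},{"translation": [2,-8,-16],"turn": [-0.14,0,0]},{"translation": [2,-8,-16],"turn": [-0.14,0,0]},{"translation": [2,-8,-16],"turn": [-0.14,0,0]},{"translation": [2,-8,-16],"turn": [-0.14,0,0]},{"translation": [2,-8,-16],"turn": [-0.14,0,0]}]'

```text
clock: 14.0
position: [0.4316, 0.1785, 0.2433]
ee_rot: [1.729, -1.613, -0.783]
force: [1.3, -0.6, -1.2]
width: 0.225
```

```bash
python3 - <<'E'
from h import *
print(arm.observe()['joints'].round(3))
plan(([.40,.178,.28],-30,4),([.40,.10,.27],10,4))
im=arm.get_image('side'); a=im[100:280,140:310]
cv2.imwrite('pics/a7.png',cv2.resize(a,None,fx=3,fy=3))
E
```

```text
[-0.418  0.74   0.141  1.359 -0.269  1.94  -1.748]
t 14.0 p [0.4316 0.1785 0.2433] z [-0.784 -0.055 -0.619] x [ 0.069 -0.998  0.   ] F [ 1.3 -0.6 -1.2] w 0.225
[-1.7, 48.3, 2.1] [0.3803, 0.0002, -0.0004]
[76.1, 43.8, 12.6] [1.0784, 0.0001, -0.0004]
```

View pics/a7.png

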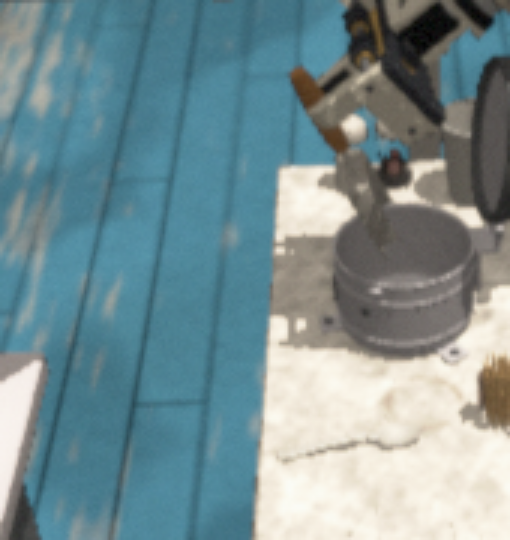

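Emit:
jog_arm --commands '[{"translation": [-1.7,25,0],"turn": [0.12,0,0]},{"translation": [-1.7,48,2],"turn": [0.24,0,0]},{"translation": [-1.7,48,2],"turn": [0.38,0,0]},{"translation": [10,48,3],"turn": [0.5,0,0]},{"translation": [25,47,5],"turn": [0.62,0,0]},{"translation": [40,46,8],"turn": [0.74,0,0]},{"translation": [55,45,10],"turn": [0.86,0,0]},{"translation": [70,44,12],"turn": [0.98,0,0]},{"translation": [76,44,13],"turn": [1.08,0,0]},{"translation": [76,44,13],"turn": [1.08,0,0]},{"translation": [76,44,13],"turn": [1.08,0,0]}]'

```text
clock: 14.97
position: [0.398, 0.0995, 0.2697]
ee_rot: [-2.2, 2.052, -0.179]
force: [0.2, 1.2, -0.8]
width: 0.226
```

```bash
python3 - <<'E'
from h import *
print(arm.observe()['joints'].round(3))
plan(([.42,-.1,.20],14,4),([.453,-.2075,.10],16,4),([.453,-.2075,.01],16,4))
b=arm.get_image('top')
for q in('coal_a','ash_scoop'):print([(np.round(r['at'],0).tolist(),round(r['confidence'],2)) for r in arm.landmark_of('top',q)])
cv2.imwrite('pics/a8.png',cv2.resize(b[140:320,170:350],None,fx=3,fy=3))
E
```

```text
[-0.565 -0.079  0.125  2.118  0.09   0.94  -1.988]
t 14.97 p [0.398  0.0995 0.2697] z [ 0.173  0.013 -0.985] x [ 0.07  -0.998 -0.   ] F [ 0.2  1.2 -0.8] w 0.226
[200.5, 4.2, 70.0] [0.0696, 0.0004, -0.0002]
[310.1, -3.5, 172.8] [0.1045, 0.0004, -0.0002]
[310.2, 12.2, 261.5] [0.1045, 0.0004, -0.0002]
[([222.0, 205.0], 0.55), ([214.0, 206.0], 0.43)]
[([245.0, 231.0], 0.79)]
```

View pics/a8.png

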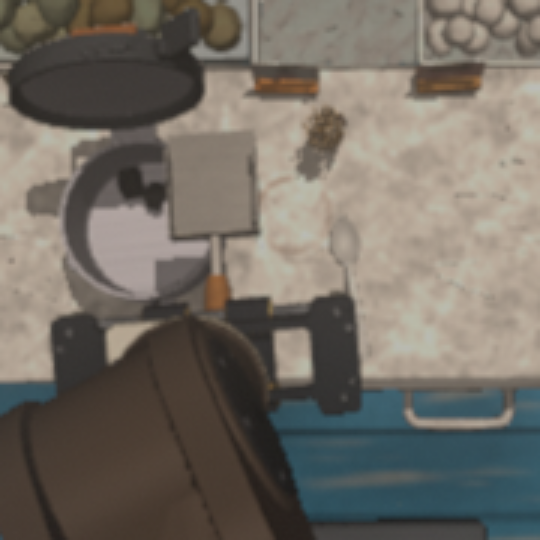

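Emit:
jog_arm --commands '[{"translation": [30,1,5],"turn": [0.02,0,0]},{"translation": [65,2,15],"turn": [0.03,0,0]},{"translation": [100,3,25],"turn": [0.04,0,0]},{"translation": [135,4,40],"turn": [0.05,0,0]},{"translation": [170,4,55],"turn": [0.06,0,0]},{"translation": [200,4,70],"turn": [0.07,0,0]},{"translation": [237,2,104],"turn": [0.08,0,0]},{"translation": [273,-1,138],"turn": [0.09,0,0]},{"translation": [310,-3.5,172],"turn": [0.104,0,0]},{"translation": [310,-3.5,172],"turn": [0.104,0,0]},{"translation": [310,-3.5,172],"turn": [0.104,0,0]}]'

```text
clock: 16.03
position: [0.4555, -0.2099, 0.0981]
ee_rot: [-2.14, 1.998, -0.28]
force: [0.5, 1.1, -1.1]
width: 0.222
```

```bash
python3 - <<'E'
from h import *
print(arm.observe()['joints'].round(3))
plan(([.453,-.2075,.02],16,4),([.453,-.2075,.005],16,4))
im=arm.get_image('top');
for q in('coal_a','pot_mouth'):print([(np.round(r['at'],0).tolist(),round(r['confidence'],2)) for r in arm.landmark_of('top',q)])
g=cv2.cvtColor(im[150:250,170:260],cv2.COLOR_BGR2GRAY); cv2.imwrite('pics/pot.png',im)
n,l,s,c=cv2.connectedComponentsWithStats((g<45).astype(np.uint8))
print([(int(a[4]),(b+[170,150]).round(0).tolist()) for a,b in zip(s,c) if a[4]>15])
E
```

```text
[ 0.055  0.317  0.452  2.254 -0.681  0.446 -0.434]
t 16.03 p [ 0.4555 -0.2099  0.0981] z [ 0.272  0.017 -0.962] x [ 0.068 -0.998  0.002] F [ 0.5  1.1 -1.1] w 0.222
[-2.7, 23.5, 74.5] [0.003, -0.0023, -0.0009]
[-2.8, 27.6, 88.9] [0.003, -0.0023, -0.0009]
[([216.0, 206.0], 0.62), ([231.0, 201.0], 0.48)]
[([417.0, 190.0], 0.69), ([216.0, 214.0], 0.64)]
[(8973, [215.0, 200.0])]
```

Emit:
jog_arm --commands '[{"translation": [-2.7,6,20],"turn": [0,0,0]},{"translation": [-2.7,12,40],"turn": [0,0,0]},{"translation": [-2.7,18,57],"turn": [0,0,0]},{"translation": [-2.7,22,70],"turn": [0,0,0]},{"translation": [-2.8,25,80],"turn": [0,0,0]},{"translation": [-2.8,27,86],"turn": [0,0,0]},{"translation": [-2.8,27.6,89],"turn": [0,0,0]},{"translation": [-2.8,27.6,89],"turn": [0,0,0]},{"translation": [-2.8,27.6,89],"turn": [0,0,0]}]'

```text
clock: 16.93
position: [0.453, -0.2042, 0.0079]
ee_rot: [-2.139, 1.995, -0.281]
force: [0.6, 0.2, -1.2]
width: 0.224
```

Emit:
jog_arm --commands '[{"translation": [0,0,0],"turn": [0,0,0]},{"translation": [0,0,0],"turn": [0,0,0]},{"translation": [0,0,0],"turn": [0,0,0]},{"translation": [0,0,0],"turn": [0,0,0]},{"translation": [0,0,0],"turn": [0,0,0]},{"translation": [0,0,0],"turn": [0,0,0]},{"translation": [0,0,0],"turn": [0,0,0]},{"translation": [0,0,0],"turn": [0,0,0]},{"translation": [0,0,0],"turn": [0,0,0]}]' --claw -0.2

```text
clock: 17.68
position: [0.4521, -0.2046, 0.0074]
ee_rot: [-2.139, 1.996, -0.28]
force: [-0.8, -0.0, -0.7]
width: 0.602
```

```bash
python3 - <<'E'
from h import *
plan(([.453,-.2075,.12],10,4),([.453,-.1,.25],10,4))
E
```

```text
t 17.68 p [ 0.4521 -0.2046  0.0074] z [ 0.274  0.018 -0.962] x [ 0.069 -0.998  0.001] F [-0.8 -0.  -0.7] w 0.602
[3.0, -31.5, -108.0] [-0.1035, -0.0009, -0.0008]
[-104.1, -74.4, -231.1] [-0.1035, -0.0009, -0.0008]
```

```bash
python3 - <<'E'
from h import *
hg=np.array([.598,.194,.106]);u=np.array([-np.cos(np.radians(5)),-np.sin(np.radians(5)),0])
for th in(85,95,105,112):
    t=np.radians(th);f=lambda r,s=0,n=0: hg+r*(np.cos(t)*u+np.sin(t)*np.array([0,0,1]))+n*(np.cos(t)*np.array([0,0,1])-np.sin(t)*u)+s*np.array([-u[1],u[0],0])
    print(th,'front top',proj('top',f(.157)).round(1),proj('side',f(.157)).round(1),'bottom',proj('top',f(.023)).round(1),'ear',proj('top',f(.151,.073)).round(1),proj('side',f(.151,.073)).round(1),'ear -',proj('top',f(.151,-.073)).round(1), f(.157).round(3))
plan(([.453,-.2075,.12],10,4),([.50,-.05,.33],0,5),([.685,.180,.33],0,5),([.685,.18,.235],0,5))
E
```

```text
85 front top [201.4 168. ] [300.7 126.4] bottom [211.5 175.4] ear [235.  165.2] [305.6 142.8] ear - [168.8 171.5] [0.584 0.193 0.262]
95 front top [200.5 155.8] [310.8 125.5] bottom [211.4 173.8] ear [234.  153.6] [315.8 141.9] ear - [168.1 159.8] [0.612 0.195 0.262]
105 front top [200.1 144.5] [320.8 126.2] bottom [211.3 172.3] ear [233.4 142.8] [325.7 142.6] ear - [168. 149.] [0.638 0.198 0.258]
112 front top [200.1 137.4] [327.3 127.7] bottom [211.3 171.3] ear [233. 136.] [332.3 143.9] ear - [168.2 142.1] [0.657 0.199 0.252]
t 17.68 p [ 0.4521 -0.2046  0.0074] z [ 0.274  0.018 -0.962] x [ 0.069 -0.998  0.001] F [-0.8 -0.  -0.7] w 0.602
[3.0, -31.5, -108.0] [-0.1035, -0.0009, -0.0008]
[-150.7, -144.7, -294.2] [-0.2781, -0.0033, -0.0182]
[-367.5, -337.5, -239.4] [-0.2781, -0.0033, -0.0182]
[-367.5, -311.4, -148.0] [-0.2781, -0.0033, -0.0182]
```

Emit:
jog_arm --commands '[{"translation": [0,-10,-30],"turn": [-0.03,0,0]},{"translation": [2,-20,-70],"turn": [-0.06,0,0]},{"translation": [3,-31,-108],"turn": [-0.1,0,0]},{"translation": [-20,-50,-140],"turn": [-0.15,0,0]},{"translation": [-55,-75,-175],"turn": [-0.2,0,0]},{"translation": [-85,-100,-210],"turn": [-0.25,0,0]},{"translation": [-118,-120,-250],"turn": [-0.278,0,-0.01]},{"translation": [-150,-145,-294],"turn": [-0.278,-0.003,-0.018]},{"translation": [-150,-145,-294],"turn": [-0.278,-0.003,-0.018]},{"translation": [-150,-145,-294],"turn": [-0.278,-0.003,-0.018]},{"translation": [-150,-145,-294],"turn": [-0.278,-0.003,-0.018]}]'

```text
clock: 18.6
position: [0.5009, -0.0488, 0.3324]
ee_rot: [-2.316, 2.12, -0.002]
force: [0.5, -0.0, -0.8]
width: 0.599
```

```bash
python3 - <<'E'
from h import *
handle('side',(220,280,300,330)); im=arm.get_image('top')
print([(np.round(r['at'],0).tolist(),at_z('top',r['at'],0).round(3),round(r['confidence'],2)) for r in arm.landmark_of('top','ash_scoop')])
print([(np.round(r['at'],0).tolist(),round(r['confidence'],2)) for r in arm.landmark_of('top','coal_a')])
cv2.imwrite('pics/a9.png',np.hstack([cv2.resize(im[170:250,175:265],(450,400)),cv2.resize(im[150:270,320:420],(333,400))]))
plan(([.58,.08,.33],0,5),([.67,.180,.33],0,5),([.67,.18,.235],0,5))
E
```

```text
side 253 ends [ 0.4105 -0.2071] [ 0.4958 -0.2006] ang 4.4
[([418.0, 188.0], array([ 0.582, -0.36 ,  0.   ]), 0.37)]
[([222.0, 205.0], 0.61), ([215.0, 206.0], 0.59), ([230.0, 200.0], 0.51)]
t 18.8 p [ 0.5005 -0.0502  0.33  ] z [ 0.001  0.    -1.   ] x [ 0.089 -0.996  0.   ] F [ 0.5 -1.  -0.8] w 0.602
[-122.6, -90.7, 0.1] [-0.0008, -0.0, 0.0015]
[-214.2, -189.3, 0.2] [-0.0008, -0.0, 0.0015]
[-214.2, -189.2, 95.2] [-0.0008, -0.0, 0.0015]
```

View pics/a9.png

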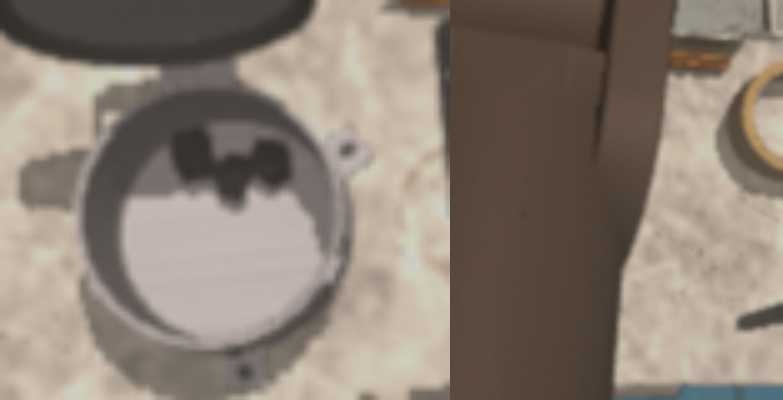

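Emit:
jog_arm --commands '[{"translation": [-40,-30,0],"turn": [0,0,0]},{"translation": [-75,-58,0],"turn": [0,0,0]},{"translation": [-110,-85,0],"turn": [0,0,0]},{"translation": [-140,-110,0],"turn": [0,0,0]},{"translation": [-170,-140,0],"turn": [0,0,0]},{"translation": [-195,-170,0],"turn": [0,0,0]},{"translation": [-214,-189,0],"turn": [0,0,0]},{"translation": [-214,-189,0],"turn": [0,0,0]},{"translation": [-214,-189,0],"turn": [0,0,0]},{"translation": [-214,-189,0],"turn": [0,0,0]}]' --claw 1

```text
clock: 19.63
position: [0.6698, 0.1767, 0.3282]
ee_rot: [2.311, -2.124, 0.0]
force: [0.4, -0.6, 0.5]
width: 0.005
```

Emit:
jog_arm --commands '[{"translation": [0,0,30],"turn": [0,0,0]},{"translation": [0,0,60],"turn": [0,0,0]},{"translation": [0,0,85],"turn": [0,0,0]},{"translation": [0,0,95],"turn": [0,0,0]},{"translation": [0,0,95],"turn": [0,0,0]},{"translation": [0,0,95],"turn": [0,0,0]}]'

```text
clock: 20.13
position: [0.67, 0.1778, 0.2359]
ee_rot: [-2.314, 2.124, -0.001]
force: [0.2, 0.7, 0.2]
width: 0.005
```

```bash
cat > lid.py <<'E'
from h import *
print(arm.observe()['joints'].round(3))
r=.132; W=[]
for th in(95,85,75,65,55,45,35,25,15,8):
    t=np.radians(th);h=np.array([.598,.106]); p=h+r*np.array([-np.cos(t),np.sin(t)])+.0095*np.sin(t)*np.array([np.sin(t),np.cos(t)])
    x=p[0]; y=.194+(x-.598)*.087; W.append(([x,y,p[1]],0,5)); print(th,np.round([x,y,p[1]],3))
plan(*W)
E
python3 lid.py
```

```text
[-0.761  0.619  0.739  1.413 -0.421  1.27  -1.477]
95 [0.619 0.196 0.237]
85 [0.596 0.194 0.238]
75 [0.573 0.192 0.236]
65 [0.55  0.19  0.229]
55 [0.529 0.188 0.219]
45 [0.509 0.186 0.204]
35 [0.493 0.185 0.186]
25 [0.48  0.184 0.165]
15 [0.471 0.183 0.143]
8 [0.467 0.183 0.126]
t 20.13 p [0.67   0.1778 0.2359] z [ 0.001 -0.    -1.   ] x [ 0.085 -0.996  0.   ] F [0.2 0.7 0.2] w 0.005
[-22.3, 49.4, -0.8] [-0.0005, -0.0003, -0.0017]
[-22.3, 72.5, -2.5] [-0.0005, -0.0003, -0.0017]
[-22.3, 95.8, -0.1] [-0.0005, -0.0003, -0.0017]
[-22.3, 118.6, 6.5] [-0.0005, -0.0003, -0.0017]
[-22.2, 140.0, 17.2] [-0.0005, -0.0003, -0.0017]
[-22.2, 159.3, 31.7] [-0.0005, -0.0003, -0.0017]
[-22.2, 175.8, 49.6] [-0.0005, -0.0003, -0.0017]
[-22.2, 188.8, 70.3] [-0.0005, -0.0003, -0.0017]
[-22.2, 197.8, 93.2] [-0.0005, -0.0003, -0.0017]
[-22.2, 201.5, 110.1] [-0.0005, -0.0003, -0.0017]
```

Emit:
jog_arm --commands '[{"translation": [-5,25,0],"turn": [0,0,0]},{"translation": [-10,45,-1],"turn": [0,0,0]},{"translation": [-10,60,-2],"turn": [0,0,0]},{"translation": [-10,72,-2.5],"turn": [0,0,0]},{"translation": [-10,84,-1.5],"turn": [0,0,0]},{"translation": [-10,96,0],"turn": [0,0,0]},{"translation": [-10,107,3],"turn": [0,0,0]},{"translation": [-10,119,6.5],"turn": [0,0,0]},{"translation": [-10,119,6.5],"turn": [0,0,0]}]'

```text
clock: 20.88
position: [0.55, 0.178, 0.2301]
ee_rot: [-2.314, 2.122, 0.0]
force: [-0.0, -0.2, -0.1]
width: 0.006
```

```bash
python3 lid.py | tail -11; python3 - <<'E'
from h import *
for c in('side','top'):
    arm.get_image(c)
    for q in('lid_front','ring_ear'): print(c,q,[(np.round(r['at'],1).tolist(),round(r['confidence'],2)) for r in arm.landmark_of(c,q)])
E
```

```text
t 20.88 p [0.55   0.178  0.2301] z [ 0.001  0.002 -1.   ] x [ 0.086 -0.996 -0.002] F [-0.  -0.2 -0.1] w 0.006
[-11.8, -70.3, -6.5] [-0.0014, 0.0016, -0.0008]
[-11.8, -47.2, -8.2] [-0.0014, 0.0016, -0.0008]
[-11.8, -23.9, -5.7] [-0.0014, 0.0016, -0.0008]
[-11.8, -1.1, 0.8] [-0.0014, 0.0016, -0.0008]
[-11.7, 20.4, 11.5] [-0.0014, 0.0016, -0.0008]
[-11.7, 39.7, 25.9] [-0.0014, 0.0016, -0.0008]
[-11.7, 56.2, 43.8] [-0.0014, 0.0016, -0.0008]
[-11.6, 69.2, 64.6] [-0.0014, 0.0016, -0.0008]
[-11.6, 78.2, 87.4] [-0.0014, 0.0016, -0.0008]
[-11.6, 81.9, 104.3] [-0.0014, 0.0016, -0.0008]
side lid_front [([279.1, 131.6], 0.82)]
side ring_ear [([281.5, 146.3], 0.74)]
top lid_front [([203.4, 198.2], 0.73)]
top ring_ear [([233.2, 194.5], 0.84)]
```

Lid is following (front edge swung forward). Continue down the arc.

Emit:
jog_arm --commands '[{"translation": [0,10,5],"turn": [0,0,0]},{"translation": [0,20,11.5],"turn": [0,0,0]},{"translation": [0,30,18],"turn": [0,0,0]},{"translation": [0,40,26],"turn": [0,0,0]},{"translation": [0,48,35],"turn": [0,0,0]},{"translation": [0,56,44],"turn": [0,0,0]},{"translation": [0,63,54],"turn": [0,0,0]},{"translation": [0,69,65],"turn": [0,0,0]},{"translation": [0,74,76],"turn": [0,0,0]},{"translation": [0,78,87],"turn": [0,0,0]},{"translation": [0,81,98],"turn": [0,0,0]},{"translation": [0,82,104],"turn": [0,0,0]}]'

```text
clock: 22.18
position: [0.4686, 0.1712, 0.1234]
ee_rot: [2.315, -2.122, 0.0]
force: [-0.1, 0.3, 0.5]
width: 0.005
```

```bash
python3 lid.py | sed -n '1p;12p'; python3 - <<'E'
from h import *
for c in('side','top'):
    arm.get_image(c)
    for q in('lid_front','ring_ear'): print(c,q,[(np.round(r['at'],1).tolist(),round(r['confidence'],2)) for r in arm.landmark_of(c,q)])
E
```

```text
[-1.006  0.419  0.734  2.042 -0.381  0.819 -1.533]
t 22.18 p [0.4686 0.1712 0.1234] z [-0.001 -0.001 -1.   ] x [ 0.087 -0.996  0.001] F [-0.1  0.3  0.5] w 0.005
side lid_front [([249.4, 172.4], 0.94)]
side ring_ear [([250.0, 192.5], 0.59)]
top lid_front [([215.1, 239.2], 0.89)]
top ring_ear [([242.7, 236.7], 0.96)]
```

Emit:
jog_arm --commands '[{"translation": [0,1,6],"turn": [0,0,0]},{"translation": [0,1,11],"turn": [0,0,0]},{"translation": [0,1,15],"turn": [0,0,0]},{"translation": [0,1,18],"turn": [0,0,0]},{"translation": [0,1,20],"turn": [0,0,0]},{"translation": [0,1,22],"turn": [0,0,0]},{"translation": [0,1,22],"turn": [0,0,0]},{"translation": [0,1,22],"turn": [0,0,0]}]'

```text
clock: 23.15
position: [0.468, 0.1714, 0.1052]
ee_rot: [-2.314, 2.122, 0.004]
force: [-18.1, -4.6, 57.7]
width: 0.006
```

```bash
python3 lid.py | sed -n '12p'; python3 - <<'E'
from h import *
for c in('side','top'):
    arm.get_image(c)
    for q in('lid_front','ring_ear','locked_mark'): print(c,q,[(np.round(r['at'],1).tolist(),at_z(c,r['at'],.102 if q!='locked_mark' else .046).round(4),round(r['confidence'],2)) for r in arm.landmark_of(c,q)])
E
```

```text
t 23.15 p [0.468  0.1714 0.1052] z [-0.001  0.003 -1.   ] x [ 0.086 -0.996 -0.003] F [-18.1  -4.6  57.7] w 0.006
side lid_front [([248.9, 179.0], array([0.4367, 0.1872, 0.102 ]), 0.71)]
side ring_ear [([249.6, 196.1], array([0.4392, 0.108 , 0.102 ]), 0.9)]
side locked_mark [([251.0, 193.6], array([0.4391, 0.1908, 0.046 ]), 0.63)]
top lid_front [([219.7, 238.0], array([0.441 , 0.1757, 0.102 ]), 0.87)]
top ring_ear [([244.2, 235.5], array([0.4468, 0.1141, 0.102 ]), 0.55)]
top locked_mark [([220.0, 240.3], array([0.4384, 0.1834, 0.046 ]), 0.79)]
```

```bash
cat > ring.py <<'E'
from h import *
import sys
c=np.array([.507,.186]); z=float(sys.argv[1]); W=[]
print(arm.observe()['joints'].round(3))
for fe in map(float,sys.argv[2:]):
    a=np.radians(fe+13.6); W.append(([*(c+.097*np.array([np.cos(a),np.sin(a)])),z],0,fe-180))
plan(*W)
E
python3 ring.py .175 239; python3 ring.py .095 239
```

```text
[-0.982  0.444  0.71   2.061 -0.415  0.778 -1.503]
t 23.55 p [0.468  0.1714 0.1052] z [-0.001  0.003 -1.   ] x [ 0.086 -0.996 -0.003] F [-18.5  -4.4  58.1] w 0.005
[78.3, -3.2, -70.1] [-0.0013, 0.0032, -0.9433]
[-0.982  0.444  0.71   2.061 -0.415  0.778 -1.503]
t 23.55 p [0.468  0.1714 0.1052] z [-0.001  0.003 -1.   ] x [ 0.086 -0.996 -0.003] F [-18.5  -4.4  58.1] w 0.005
[78.5, -3.2, 9.9] [-0.0013, 0.0032, -0.9433]
```

Emit:
jog_arm --commands '[{"translation": [0,0,-20],"turn": [0,0,0]},{"translation": [0,0,-50],"turn": [0,0,0]},{"translation": [0,0,-74],"turn": [0,0,-0.1]},{"translation": [20,-1,-74],"turn": [0,0,-0.22]},{"translation": [45,-2,-74],"turn": [0,0,-0.34]},{"translation": [65,-3,-74],"turn": [0,0,-0.46]},{"translation": [78,-3,-74],"turn": [0,0,-0.58]},{"translation": [78,-3,-74],"turn": [0,0,-0.7]},{"translation": [78,-3,-74],"turn": [0,0,-0.82]},{"translation": [78,-3,-74],"turn": [0,0,-0.94]},{"translation": [78,-3,-74],"turn": [0,0,-0.94]},{"translation": [78,-3,-74],"turn": [0,0,-0.94]}]'

```text
clock: 24.55
position: [0.4776, 0.0937, 0.1761]
ee_rot: [3.024, -0.85, -0.0]
force: [-0.3, 0.1, 0.7]
width: 0.003
```

```bash
python3 ring.py .175 239; python3 ring.py .095 239; python3 - <<'E'
from h import *
for c in('side','top'):
    arm.get_image(c)
    for q in('lid_front','ring_ear'): print(c,q,[(np.round(r['at'],1).tolist(),at_z(c,r['at'],.102).round(4),round(r['confidence'],2)) for r in arm.landmark_of(c,q)])
E
```

```text
[-0.764  0.285  0.577  2.002 -0.196  0.908 -0.631]
t 24.55 p [0.4776 0.0937 0.1761] z [-0. -0. -1.] x [ 0.854 -0.521 -0.   ] F [-0.3  0.1  0.7] w 0.003
[0.4, 0.1, 1.1] [0.0002, 0.0001, -0.0066]
[-0.764  0.285  0.577  2.002 -0.196  0.908 -0.631]
t 24.55 p [0.4776 0.0937 0.1761] z [-0. -0. -1.] x [ 0.854 -0.521 -0.   ] F [-0.3  0.1  0.7] w 0.003
[0.5, 0.0, 81.1] [0.0002, 0.0001, -0.0066]
side lid_front [([250.4, 178.4], array([0.441 , 0.1898, 0.102 ]), 0.77)]
side ring_ear [([250.4, 194.4], array([0.4414, 0.1154, 0.102 ]), 0.66), ([250.9, 195.2], array([0.4428, 0.1117, 0.102 ]), 0.43)]
top lid_front []
top ring_ear []
```

Emit:
jog_arm --commands '[{"translation": [0,0,30],"turn": [0,0,0]},{"translation": [0,0,55],"turn": [0,0,0]},{"translation": [0,0,72],"turn": [0,0,0]},{"translation": [0,0,80],"turn": [0,0,0]},{"translation": [0,0,80],"turn": [0,0,0]},{"translation": [0,0,80],"turn": [0,0,0]}]'

```text
clock: 25.35
position: [0.478, 0.0938, 0.0966]
ee_rot: [3.025, -0.844, 0.0]
force: [1.0, -0.3, 0.5]
width: 0.003
```

```bash
python3 ring.py .095 234 229 224 219 214 209 204 199 194 189
```

```text
[-0.699  0.405  0.519  2.085 -0.299  0.723 -0.533]
t 25.35 p [0.478  0.0938 0.0966] z [ 0.    -0.001 -1.   ] x [ 0.856 -0.518  0.   ] F [ 1.  -0.3  0.5] w 0.003
[-8.1, 1.9, 1.6] [0.0005, -0.0004, 0.0841]
[-16.5, 2.8, 1.6] [0.0005, -0.0004, 0.1714]
[-25.0, 3.0, 1.6] [0.0004, -0.0004, 0.2586]
[-33.4, 2.5, 1.6] [0.0004, -0.0004, 0.3459]
[-41.8, 1.2, 1.6] [0.0004, -0.0005, 0.4332]
[-50.0, -0.8, 1.6] [0.0004, -0.0005, 0.5204]
[-58.0, -3.5, 1.6] [0.0004, -0.0005, 0.6077]
[-65.8, -6.9, 1.6] [0.0003, -0.0005, 0.695]
[-73.2, -11.0, 1.6] [0.0003, -0.0005, 0.7822]
[-80.2, -15.7, 1.6] [0.0003, -0.0005, 0.8695]
```

Emit:
jog_arm --commands '[{"translation": [-8,2,0],"turn": [0,0,0.084]},{"translation": [-16.5,3,0],"turn": [0,0,0.17]},{"translation": [-25,3,0],"turn": [0,0,0.26]},{"translation": [-33,2.5,0],"turn": [0,0,0.346]},{"translation": [-42,1,0],"turn": [0,0,0.433]},{"translation": [-50,-1,0],"turn": [0,0,0.52]},{"translation": [-58,-3.5,0],"turn": [0,0,0.608]},{"translation": [-66,-7,0],"turn": [0,0,0.695]},{"translation": [-73,-11,0],"turn": [0,0,0.78]},{"translation": [-73,-11,0],"turn": [0,0,0.78]}]'

```text
clock: 26.18
position: [0.421, 0.1428, 0.0973]
ee_rot: [-2.475, 1.932, 0.0]
force: [-0.1, 0.9, -0.5]
width: 0.003
```

```bash
python3 ring.py .095 191 188 185 182 179 176; python3 - <<'E'
from h import *
for c in('side','top'):
    arm.get_image(c)
    for q in('lid_front','ring_ear'): print(c,q,[(np.round(r['at'],1).tolist(),at_z(c,r['at'],.102).round(4),round(r['confidence'],2)) for r in arm.landmark_of(c,q)])
E
```

```text
[-1.03   0.383  0.757  2.193 -0.41   0.704 -1.316]
t 26.18 p [0.421  0.1428 0.0973] z [ 0.001  0.001 -1.   ] x [ 0.243 -0.97  -0.001] F [-0.1  0.9 -0.5] w 0.003
[-3.3, 1.4, 2.3] [-0.0014, 0.0012, 0.053]
[-8.3, 2.2, 2.3] [-0.0013, 0.0012, 0.1054]
[-13.4, 2.8, 2.3] [-0.0013, 0.0013, 0.1578]
[-18.4, 3.1, 2.3] [-0.0013, 0.0013, 0.2101]
[-23.5, 3.1, 2.3] [-0.0012, 0.0013, 0.2625]
[-28.6, 2.8, 2.3] [-0.0012, 0.0014, 0.3148]
side lid_front [([251.4, 179.8], array([0.4439, 0.1829, 0.102 ]), 0.92), ([306.9, 239.2], array([ 0.5806, -0.072 ,  0.102 ]), 0.61), ([272.5, 204.2], array([0.5007, 0.0688, 0.102 ]), 0.29)]
side ring_ear [([240.3, 184.5], array([0.4126, 0.1627, 0.102 ]), 0.85)]
top lid_front []
top ring_ear []
```

Emit:
jog_arm --commands '[{"translation": [-3,1,0],"turn": [0,0,0.05]},{"translation": [-6,2,0],"turn": [0,0,0.08]},{"translation": [-9,2,0],"turn": [0,0,0.11]},{"translation": [-12,2.5,0],"turn": [0,0,0.14]},{"translation": [-15,3,0],"turn": [0,0,0.17]},{"translation": [-18,3,0],"turn": [0,0,0.2]},{"translation": [-18,3,0],"turn": [0,0,0.2]},{"translation": [-18,3,0],"turn": [0,0,0.2]}]'

```text
clock: 27.15
position: [0.4141, 0.1557, 0.0963]
ee_rot: [2.271, -2.169, 0.003]
force: [0.5, -6.2, 1.4]
width: 0.005
```

```bash
python3 ring.py .095 182 179 176; python3 - <<'E'
from h import *
for c in('side','top'):
    arm.get_image(c)
    for q in('lid_front','ring_ear','locked_mark'): print(c,q,[(np.round(r['at'],1).tolist(),at_z(c,r['at'],.102).round(4),round(r['confidence'],2)) for r in arm.landmark_of(c,q)])
E
```

```text
[-1.107  0.399  0.819  2.2   -0.446  0.711 -1.507]
t 27.15 p [0.4141 0.1557 0.0963] z [ 0.    -0.002 -1.   ] x [ 0.046 -0.999  0.002] F [ 0.5 -6.2  1.4] w 0.005
[-4.2, 0.3, 1.3] [-0.0004, -0.0022, 0.0112]
[-9.2, 1.3, 1.3] [-0.0004, -0.0022, 0.0636]
[-14.2, 2.1, 1.3] [-0.0005, -0.0022, 0.1159]
side lid_front [([251.8, 176.3], array([0.4449, 0.1998, 0.102 ]), 0.63)]
side ring_ear [([238.5, 181.1], array([0.4071, 0.1792, 0.102 ]), 0.9)]
side locked_mark [([253.1, 196.3], array([0.4488, 0.1064, 0.102 ]), 0.56), ([242.5, 182.5], array([0.4186, 0.1717, 0.102 ]), 0.43)]
top lid_front [([415.7, 186.7], array([ 0.5677, -0.3222,  0.102 ]), 0.41), ([220.9, 215.0], array([0.4992, 0.1733, 0.102 ]), 0.25)]
top ring_ear []
top locked_mark []
```

Emit:
jog_arm --commands '[{"translation": [-3,0,0],"turn": [0,0,0]},{"translation": [-6,0,0],"turn": [0,0,0]},{"translation": [-8,0,0],"turn": [0,0,0]},{"translation": [-8,0,0],"turn": [0,0,0]},{"translation": [-8,0,0],"turn": [0,0,0]},{"translation": [-8,0,0],"turn": [0,0,0]}]'

```text
clock: 28.05
position: [0.4139, 0.1569, 0.0962]
ee_rot: [2.261, -2.172, 0.01]
force: [2.4, -34.6, 8.7]
width: 0.005
```

Emit:
jog_arm --commands '[{"translation": [15,0,0],"turn": [0,0,0]},{"translation": [30,2,0],"turn": [0,0,0]},{"translation": [35,4,-30],"turn": [0,0,0]},{"translation": [45,4,-70],"turn": [0,0,0]},{"translation": [70,4,-110],"turn": [0,0,0]},{"translation": [110,4,-140],"turn": [0,0,0]},{"translation": [150,4,-160],"turn": [0,0,0]},{"translation": [190,4,-170],"turn": [0,0,0]},{"translation": [190,4,-170],"turn": [0,0,0]},{"translation": [190,4,-170],"turn": [0,0,0]},{"translation": [190,4,-170],"turn": [0,0,0]},{"translation": [190,4,-170],"turn": [0,0,0]}]'

```text
clock: 29.05
position: [0.4179, -0.0235, 0.266]
ee_rot: [2.274, -2.167, -0.0]
force: [0.0, 0.6, 0.7]
width: 0.005
```

```bash
python3 - <<'E'
from h import *
plan()
for c in('side','top'):
    arm.get_image(c)
    for q,z in(('lid_front',.101),('ring_ear',.102),('locked_mark',.046),('snuffer_pot',0),('ash_scoop',0),('steel_cup',0),('tooth_jar',0),('tape_roll',0),('coal_a',0)): print(c,q,[(np.round(r['at'],1).tolist(),at_z(c,r['at'],z).round(4),round(r['confidence'],2)) for r in arm.landmark_of(c,q)][:2])
handle('side',(220,280,300,330))
E
```

```text
t 29.05 p [ 0.4179 -0.0235  0.266 ] z [-0. -0. -1.] x [ 0.048 -0.999  0.   ] F [0.  0.6 0.7] w 0.005
side lid_front [([250.6, 179.4], array([0.4415, 0.1863, 0.101 ]), 0.93), ([320.4, 368.7], array([ 0.5753, -0.4214,  0.101 ]), 0.25)]
side ring_ear [([240.3, 179.7], array([0.4121, 0.1856, 0.102 ]), 0.88)]
side locked_mark [([253.0, 194.3], array([0.4451, 0.1871, 0.046 ]), 0.86)]
side snuffer_pot [([274.8, 207.4], array([0.5078, 0.1777, 0.    ]), 0.86), ([295.9, 161.8], array([0.5877, 0.4148, 0.    ]), 0.36)]
side ash_scoop [([280.3, 310.7], array([ 0.5075, -0.2058,  0.    ]), 0.78)]
side steel_cup []
side tooth_jar [([305.5, 240.4], array([0.5875, 0.0295, 0.    ]), 0.78)]
side tape_roll [([321.3, 368.7], array([ 0.5875, -0.3623, -0.    ]), 0.76)]
side coal_a [([297.1, 160.6], array([0.5923, 0.4217, 0.    ]), 0.16)]
top lid_front [([217.1, 240.2], array([0.4356, 0.1823, 0.101 ]), 0.75)]
top ring_ear [([222.7, 249.1], array([0.4132, 0.1678, 0.102 ]), 0.61)]
top locked_mark [([221.2, 239.0], array([0.4418, 0.1803, 0.046 ]), 0.9)]
top snuffer_pot [([223.3, 213.3], array([0.5157, 0.1821, 0.    ]), 0.83)]
top ash_scoop [([363.0, 215.5], array([ 0.5064, -0.2047,  0.    ]), 0.78)]
top steel_cup [([144.5, 189.3], array([0.5852, 0.4036, 0.    ]), 0.91)]
top tooth_jar [([276.3, 184.9], array([0.5945, 0.0346, 0.    ]), 0.55)]
top tape_roll [([418.0, 186.7], array([ 0.586 , -0.3604,  0.    ]), 0.8)]
top coal_a [([144.4, 189.8], array([0.5838, 0.4038, 0.    ]), 0.73)]
side 254 ends [ 0.4105 -0.2073] [ 0.4958 -0.2005] ang 4.6
```

```bash
python3 -c "
from cell import arm
print(arm.sign_off())"
```

```text
the job is handed in; nothing more can be done
None
```

The job is handed in. By my last checks every step was met, but `sign_off` reports no verdict.

- **Tipping:** The first grasp missed because I lifted before the slow fingers had closed. The scoop had barely moved, and the second grasp held. I tipped the lumps to about 68°, and a top-view picture then showed all three lying in the pot.
- **Scoop:** I set it back within about 3 mm of where it started. Both cameras agree on where it lies, and the handle's outline matches its resting place. I did not measure its tilt directly.
- **Lid:** I pushed it over from behind and pressed it down with 58 N. Both cameras then put its front edge at about the shut position.
- **Lock ring:** I pushed the ear clockwise until it hit a hard stop: 35 N with only about 1 mm of further movement. The two cameras disagree by about 18 mm on the ear's sideways position. Their average puts it within about 4° of the locked mark, and the finger's final position agrees.
- **Bystanders:** The cup, toothpick glass and tape roll read within about 10 mm of their first readings. In the last check the network found no cup in the side view, but found it in place in the top view. It also reported a "coal" at the cup's position there (0.73), which I took as a false detection.

I had used up my picture views before the lid was shut, so the shut lid and the locked ring rest on the networks' readings and the forces.

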